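# Lay over the blades of a vent grille

## Task

The vent grille lies face up on the bench and its five blades stand at odd angles. Starting at the plain end of the frame, run your fingertips lightly along the row towards the end with the damper lever, so that every blade is tipped well over towards the lever end and all five lie at about the same slant. Do not lift the grille or push it out of place, leave the other things on the bench alone, and finish with the hand clear.

Things in the scene. Friction and masses are not known exactly. Their poses are not given: they have to be found in the camera images.
- grille: Loose grey steel vent grille, 1.6 to 2.2 kg, lying face up. Frame 302 x 160 mm, its flat face 50 mm above the bench (collar below); opening 252 (x) x 110 mm (y), flange 25 mm all round. Origin: centre of the underside, on the bench. Its +x runs along the row of five blades from the plain end to the end with the damper lever; z up. The frame is plain at the other end
- lever_tip (a point): Top of the damper lever, a small black-capped tab (18 mm wide) that stands 25 mm above the middle of the end flange; fixed to the grille at x = 138.5, y = 6, z = 75 mm of its frame. Only the lever end has one
- blade1 (a joint): Lean of the flat blade nearest the plain end (104 x 38 x 2.6 mm, lying across the opening), rad: 0 upright, positive with its upper edge towards the lever end, limits +-1.5. Turns about its mid-line on a stiff pivot: yields to about 1 N at the edge, stays where it is left. Starts between -0.55 and 0.25
- blade2 (a joint): Lean of the second blade from the plain end, as blade1
- blade3 (a joint): Lean of the middle blade, as blade1
- blade4 (a joint): Lean of the fourth blade, as blade1
- blade5 (a joint): Lean of the blade nearest the lever end, as blade1
- blade1_pivot (a point): Middle of blade1, on its pivot line, 31 mm above the bench, at x = -80 mm of the grille; z axis to its upper edge (19 mm away, level with the face when upright), y along the blade. From each end blade's pivot to the opening's end: 46 mm free, nothing solid to 35 mm below the face
- blade2_pivot (a point): The same point of blade2, at x = -40 mm of the grille
- blade3_pivot (a point): The same point of blade3, at x = 0 mm of the grille
- blade4_pivot (a point): The same point of blade4, at x = 40 mm of the grille
- blade5_pivot (a point): The same point of blade5, at x = 80 mm of the grille
- wrench: Steel wrench, 170 mm long, lying loose 20 to 40 mm beside one long side of the grille; a bystander. Origin under its middle
- screwdriver: Screwdriver with a wooden handle, 190 mm long, lying loose 20 to 40 mm beside the other long side; a bystander. Origin under its middle
- jar: Glass jar with steel cap, 68 mm across, 85 mm high, standing well to one side of the grille; a bystander. Origin at its underside
- can: Dark can with a paper label, 54 mm across, 120 mm high, standing well to the other side; a bystander. Origin at its underside

How it is judged:
On the way, in this order (a step that is already met when the one before it is completed fails the run):
1. the two blades nearest the plain end lean well over towards the lever end (value of joint each of blade1, blade2 above 0.6 rad).
2. then the middle blade (value of joint blade3 above 0.6 rad).
3. then the two blades nearest the lever end (value of joint each of blade4, blade5 above 0.6 rad).
At the end, for the whole second after the job is handed in: all five blades lean more than 0.6 rad towards the lever end, no two differ by more than 0.3 rad (17 degrees), the grille lies flat and still within 30 mm of where it was, and the bystanders are within 20 mm of where they were (all of step 1 and all of step 3 and value of joint blade3 above 0.6 rad and angle between the z axis of blade1_pivot and the z axis of blade2_pivot, either way round below 0.3 rad and angle between the z axis of each of blade1_pivot, blade2_pivot and the z axis of blade3_pivot, either way round below 0.3 rad and angle between the z axis of each of blade1_pivot, blade2_pivot, blade3_pivot and the z axis of blade4_pivot, either way round below 0.3 rad and angle between the z axis of each of blade1_pivot, blade2_pivot, blade3_pivot, blade4_pivot and the z axis of blade5_pivot, either way round below 0.3 rad and angle between grille's own z axis and vertical below 0.05 rad and distance of grille from where it was at the start of the episode below 0.03 m and linear speed of grille below 0.01 m/s and distance of each of wrench, screwdriver, jar, can from where it was at the start of the episode below 0.02 m); the robot touches nothing.
It fails at once if the grille is lifted, tipped up or pushed more than 30 mm out of place (distance of grille from where it was at the start of the episode above 0.03 m or distance of lever_tip from where it was at the start of the episode above 0.035 m or angle between grille's own z axis and vertical above 0.15 rad).
It fails at once if the grille or its blades are pressed with more than 30 N: not a light touch (contact force between any of the fingers, the arm and grille above 30 N).
It fails at once if a wrench, screwdriver, jar or can is moved more than 20 mm (distance of any of wrench, screwdriver, jar, can from where it was at the start of the episode above 0.02 m).
It also fails if it takes over 45 s, if anything falls off the work surface, if the arm or the gripper's body presses on something with over 40 N, if the wrist force passes 120 N, or if a joint passes its speed limit or range.

## Robot

A 6-joint arm with a two-finger parallel gripper is mounted at the origin on the work surface. World frame = base frame: x ahead of the robot, y to its left, z up, the work surface at z = 0. Lengths are in m, angles in rad, forces in N, time in s.
With the tool pointing down it reaches from about 0.225 to 0.875 m from the base axis. Payload 3.4 kg.
Tool frame: the origin (TCP) lies between the finger pads; the fingertips stand 19 mm ahead of it and the grasp point (between the pads) is the TCP (manip.tip_reach is the distance from the TCP to the fingertips, in m); z points along the fingers, x is the direction in which the jaws open and shut, and the axes are right-handed (so a half turn about z gives the same grasp; the last joint's range is limited). The gripper opens to 85 mm and grips with 20 to 120 N. Pads are 22 mm wide; open, the fingers measure 114 mm over their backs; the gripper's body (76 mm by 85 mm) begins 54 mm behind the grasp point. The pads swing forward as they close: fully open they stand 13 mm farther back than shut.
Start: joints at [1.077, 0.276, 1.505, -0, 1.361, -0.121], TCP at [0.209, 0.536, 0.25] pointing down, gripper open.
Joint ranges: [-2.89, 2.89], [-0.75, 2.08], [0.22, 2.7], [-1.18, 4.32], [0.11, 2.71], [-2.7, 2.7]. Speed limits (rad/s): [2.57, 2.57, 3.14, 3.14, 3.14, 3.14].

## Interface

Orientations are given as a unit quaternion [w, x, y, z].
In Python, from rig import manip gives the robot as it stands.
- The arm moves only by the tool send_rows, never from a script. Its arguments are lists of equal length, an entry for each row: "delta_pos": the shift along the tool's x, y, z normalised to -1 to 1, where 1 is 40 cm, a list of three; "angular": the turn, a rotation vector about the tool's x, y, z normalised to -1 to 1, where 1 is 0.08 rad, a list of three. A call has 1 to 5 rows; each row shifts and turns the commanded pose from where the row before left it, along the tool's axes as they then stand; what a row does not reach is not made up. A row lasts 1/12 s, in which the tool goes at most 41.7 mm and 7.16 degrees, less where a joint would pass 70% of its speed; a pose out of reach is approached as far as the arm can. A call with a number of a shift or a turn outside -1 to 1 is refused whole. A call with a gripper value outside its range is refused whole. "hand" is the finger opening in mm, from 0 to 85.4, set as the call begins (left out, the last holds). The fingers move at their own pace and stop on an object; "squeeze" is the grip in N (left out, the last holds). Time passes only in rows, so rows that do not move let the fingers close. It gives the time, the measured TCP pose, the force and the opening at its end, in the units of the state.
- manip.get_state(): the state, without advancing time (a new reading comes with each control period).
- manip.get_image(name): name is "side" or "top" or "wrist"; returns the picture (420x560x3 uint8, blue, green, red); there is no depth.
- manip.calibration(name): a dict with "fx", "fy", "cx", "cy" (pixels), "camera_from_world" (4x4, takes a point from world to camera coordinates). Camera axes: x right, y up, looking along -z (the intrinsics and any distortion apply to the point x, -y, -z); pixel columns grow to the right and rows downward; lengths in m; the calibration is good to about 2 mm. A picture is of the moment at which its call begins: read the wrist's pose just before it. calibration takes no time and is no camera call; for the wrist camera it gives the pose at the moment of the call.
- manip.sign_off(): hands the job in, once; it reports no verdict.
The state is a dict: "clock": time; "qpos": joint angles; "qd": joint speeds; "effort": joint torques, N m; "position": TCP position; "ee_rot": TCP orientation; "contact_force": force on the tool from outside, world axes, zero at the start; "moment": the same for the moment, N m; "width": finger opening in m.
Only numpy, scipy, OpenCV 4.12 (cv2) and the standard library are available. Lean on these libraries where they do the work, as an engineer would, in place of code of your own. Each camera call takes 0.05 s, during which the arm holds its last target.

## Working session

There is one attempt and no reset: what is moved stays moved. The work goes in short steps, Python scripts to look and compute and a tool call to move; the robot and the scene stay as the last step left them, time stands still between calls to the robot, and variables do not carry over. Pictures are saved under pics/ and viewed, and the job is handed in when it is done.

Besides the shell and the picture viewer there is one more tool, called after "Request:" by a JSON object that holds its "method" and its "body", one argument or row to a line. send_rows: Moves the arm, as the interface text tells. Scaled input: -1 to 1 covers 40 cm each way for a shift and 0.08 rad each way for a turn. Its arguments: {"type":"object","properties":{"delta_pos":{"type":"array","items":{"type":"array","items":{"type":"number"}}},"angular":{"type":"array","items":{"type":"array","items":{"type":"number"}}},"hand":{"type":"number"},"squeeze":{"type":"number"}},"required":["delta_pos","angular"]}

```bash
mkdir -p pics; ls
python3 - <<'E'
from rig import manip
import cv2
print(manip.get_state())
for n in("top","side"):
    cv2.imwrite(f"pics/{n}0.png",manip.get_image(n))
    c=manip.calibration(n);print(n,c)
print(manip.calibration("wrist"))
E
```

```text
pics
{'clock': 0.0, 'qpos': array([ 1.07701828e+00,  2.76578778e-01,  1.50611444e+00, -2.27622990e-07,
        1.36068054e+00, -1.20976146e-01]), 'qd': array([-4.57319128e-04, -3.79464391e-05,  8.07407019e-05,  1.43259365e-03,
        1.13357934e-03,  1.40556534e-03]), 'effort': array([-2.88664320e-03, -4.16776192e+01, -2.45808059e+01, -3.94244071e-04,
        1.12857428e-02, -2.05901536e-06]), 'position': array([0.20919322, 0.53508067, 0.24945636]), 'ee_rot': array([ 4.09772051e-04,  8.25901076e-01,  5.63814349e-01, -7.90673982e-04]), 'contact_force': array([-0.38058391, -0.06368927,  0.6931177 ]), 'moment': array([ 0.01986133, -0.02895442,  0.0159674 ]), 'width': 0.085539310617862}
top {'fx': 389.3050886483947, 'fy': 389.3050886483947, 'cx': 279.8433126726662, 'cy': 209.50394249961892, 'camera_from_world': array([[ 0.02535695, -0.99960257, -0.0123178 , -0.01677051],
       [ 0.99326504,  0.02379887,  0.1133939 , -0.58061896],
       [-0.11305568, -0.01511017,  0.99347375, -1.16264406],
       [ 0.        ,  0.        ,  0.        ,  1.        ]])}
side {'fx': 391.0133335064025, 'fy': 391.0133335064025, 'cx': 280.7683376951231, 'cy': 212.46295288258517, 'camera_from_world': array([[ 7.66254234e-01, -6.42537205e-01, -6.23006354e-04,
        -4.40676625e-01],
       [ 5.04803187e-01,  6.01399839e-01,  6.19267290e-01,
        -3.15659162e-01],
       [-3.97527598e-01, -4.74830679e-01,  7.85180002e-01,
        -9.78296219e-01],
       [ 0.00000000e+00,  0.00000000e+00,  0.00000000e+00,
         1.00000000e+00]])}
{'fx': 310.3757483794518, 'fy': 310.3757483794518, 'cx': 277.6949686246555, 'cy': 210.2797613340416, 'camera_from_world': array([[ 0.36411039,  0.93135426, -0.00169163, -0.57354227],
       [-0.88266923,  0.34449641, -0.31971433,  0.0428114 ],
       [-0.29718455,  0.11790446,  0.94751247, -0.37994787],
       [ 0.        ,  0.        ,  0.        ,  1.        ]])}
```

View pics/top0.png

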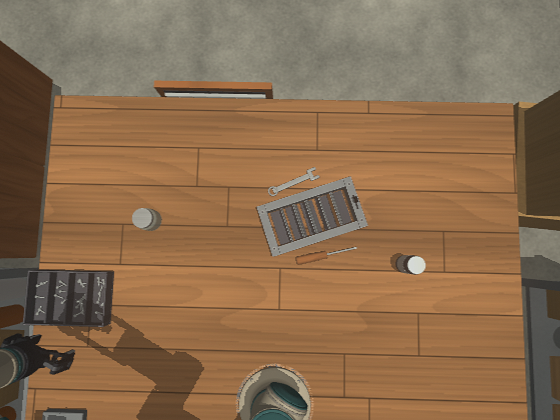

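View pics/side0.png

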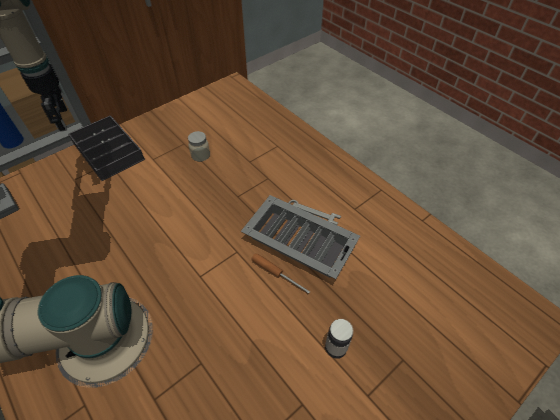

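The top view shows the grille near (312,216) with the lever at its right end (355,201). The wrench is above it, the screwdriver below, the jar at (145,218) and the can at (412,265). I'll enlarge the crop to measure it.

Run:
```python
import cv2
a=cv2.imread("pics/top0.png")[160:275,245:380]
cv2.imwrite("pics/topc.png",cv2.resize(a,None,fx=5.9,fy=5.2 if 0 else 5.0,interpolation=cv2.INTER_CUBIC))
a=cv2.imread("pics/side0.png")[190:285,235:365]
cv2.imwrite("pics/sidec.png",cv2.resize(a,None,fx=6,fy=6,interpolation=cv2.INTER_CUBIC))
```

```text
(no output)
```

View pics/topc.png

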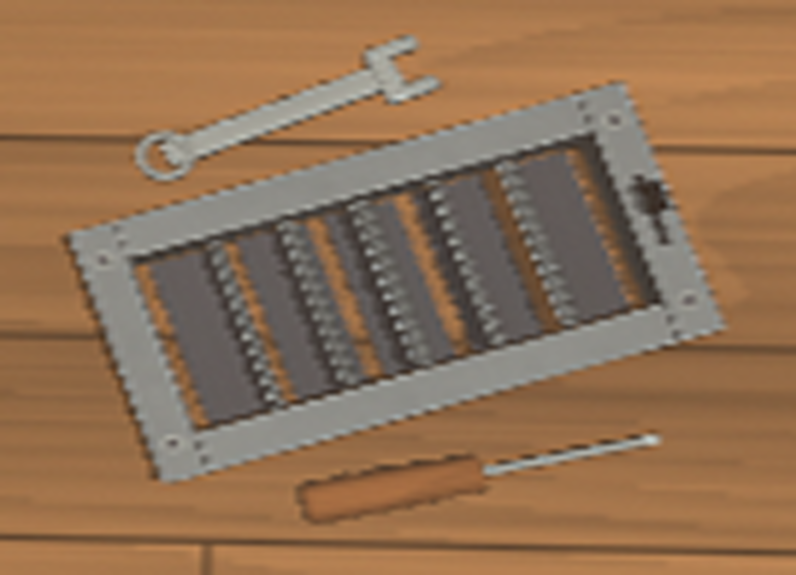

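View pics/sidec.png

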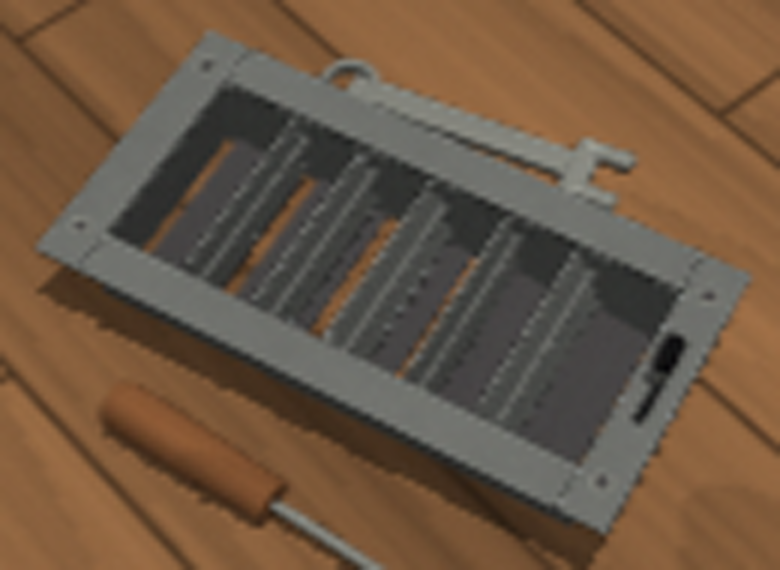

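The corners in the 5.9×5.0 crop are (66,236), (625,85), (725,327) and (160,482), and the lever cap is at about (650,195). I'll fit the pose from both views.

```bash
cat > h.py <<'E'
import numpy as np,cv2
from rig import manip
def proj(c,P):
    M=c["camera_from_world"];P=np.atleast_2d(P);q=P@M[:3,:3].T+M[:3,3]
    return np.c_[c["cx"]+c["fx"]*q[:,0]/-q[:,2], c["cy"]-c["fy"]*q[:,1]/-q[:,2]]
def ray(c,u,v,z):
    M=c["camera_from_world"];R=M[:3,:3];o=-R.T@M[:3,3]
    d=R.T@np.array([(u-c["cx"])/c["fx"],-(v-c["cy"])/c["fy"],-1.]);return o+d*(z-o[2])/d[2]
def g2w(p,pose):
    p=np.atleast_2d(p).astype(float);x,y,t=pose;c,s=np.cos(t),np.sin(t)
    return np.c_[x+c*p[:,0]-s*p[:,1],y+s*p[:,0]+c*p[:,1],p[:,2]]
E
python3 - <<'E'
from h import *
from scipy.optimize import least_squares
ct,cs=manip.calibration("top"),manip.calibration("side")
top=np.array([(66,236),(625,85),(725,327),(160,482)])/[5.9,5.]+[244.6,159.6]
side=np.array([(210,32),(748,275),(605,530),(40,250)])/6+[234.6,189.6]
for s in (top,):
    for u,v in s: print(ray(ct,u,v,.05).round(4))
for u,v in side: print('s',ray(cs,u,v,.05).round(4))
G=np.array([(-.151,.08,.05),(.151,.08,.05),(.151,-.08,.05),(-.151,-.08,.05)])
def f(p,w=(1,1)):
    W=g2w(G,p);return np.r_[w[0]*(proj(ct,W)-top).ravel(),w[1]*(proj(cs,W)-side).ravel()]
for w in((1,0),(0,1),(1,1)):
    r=least_squares(f,[.58,-.05,-.2],x_scale=.01,args=(w,));print(w,r.x.round(4),r.fun.round(1))
p=r.x;np.save("pose.npy",p)
print(proj(ct,g2w([[.1385,.006,.075]],p)),(650/5.9+244.6,195/5+159.6))
for n,xy,z in(("jar",(145,215),.085),("can",(416,265),.12)): print(n,ray(ct,*xy,z))
print(g2w([[-.08,0,0],[.08,0,0],[-.11,0,0]],p).round(3))
E
```

```text
[0.5854 0.0704 0.05  ]
[ 0.685  -0.2157  0.05  ]
[ 0.5384 -0.2672  0.05  ]
[0.4386 0.018  0.05  ]
s [0.5884 0.0694 0.05  ]
s [ 0.688  -0.2127  0.05  ]
s [ 0.5398 -0.2657  0.05  ]
s [0.4397 0.0147 0.05  ]
(1, 0) [ 0.5619 -0.0986 -1.2341] [ 0.  -0.7 -0.3 -0.7  0.1  0.7  0.2  0.7 -0.  -0.   0.   0.  -0.   0.
 -0.  -0. ]
(0, 1) [ 0.5642 -0.0982 -1.229 ] [-0.  -0.  -0.  -0.   0.  -0.   0.   0.  -0.2 -0.4  0.8 -0.2  0.3  0.5
 -1.  -0.3]
(1, 1) [ 0.563  -0.0985 -1.2315] [-0.  -0.9 -0.5 -1.2  0.1  0.2  0.2  0.4 -0.3 -0.2  0.6  0.2 -0.1  0.9
 -1.2 -0.1]
[[355.70258389 198.3430714 ]] (354.76949152542375, 198.6)
jar [0.54913732 0.39328012 0.085     ]
can [ 0.42434031 -0.38730566  0.12      ]
[[ 0.536 -0.023  0.   ]
 [ 0.59  -0.174  0.   ]
 [ 0.526  0.005  0.   ]]
```

Run:
```python
from rig import manip
print(manip.tip_reach,[a for a in dir(manip) if a[0]!='_'])
```

```text
0.019 ['MotionError', 'calibration', 'get_image', 'get_state', 'sign_off', 'tip_reach']
```

Request:
{"method": "send_rows", "body": {
  "delta_pos": [
    [-0.059, 0.076, 0],
    [-0.059, 0.076, 0],
    [-0.059, 0.076, 0],
    [-0.059, 0.076, 0],
    [-0.059, 0.076, 0]
  ],
  "angular": [
    [0, 0, 0],
    [0, 0, 0],
    [0, 0, 0],
    [0, 0, 0],
    [0, 0, 0]
  ],
  "hand": 0
}}

```text
clock: 0.52
position: [0.3082, 0.3686, 0.2499]
ee_rot: [0.0, 0.826, 0.564, -0.0]
contact_force: [1.1, -0.4, -0.3]
width: 0.0257
```

Request:
{"method": "send_rows", "body": {
  "delta_pos": [
    [-0.059, 0.076, 0],
    [-0.059, 0.076, 0],
    [-0.059, 0.076, 0],
    [-0.059, 0.076, 0],
    [-0.059, 0.076, 0]
  ],
  "angular": [
    [0, 0, 0],
    [0, 0, 0],
    [0, 0, 0],
    [0, 0, 0],
    [0, 0, 0]
  ]
}}

```text
clock: 0.93
position: [0.4069, 0.2032, 0.2501]
ee_rot: [-0.0, 0.826, 0.564, -0.0]
contact_force: [0.8, 0.4, 0.7]
width: -0.0
```

Request:
{"method": "send_rows", "body": {
  "delta_pos": [
    [-0.059, 0.076, 0],
    [-0.059, 0.076, 0],
    [-0.059, 0.076, 0],
    [-0.059, 0.076, 0],
    [-0.059, 0.076, 0]
  ],
  "angular": [
    [0, 0, 0],
    [0, 0, 0],
    [0, 0, 0],
    [0, 0, 0],
    [0, 0, 0]
  ]
}}

```text
clock: 1.35
position: [0.5055, 0.0379, 0.25]
ee_rot: [-0.0, 0.826, 0.564, -0.0]
contact_force: [0.4, 1.2, 0.4]
width: 0.0001
```

Request:
{"method": "send_rows", "body": {
  "delta_pos": [
    [0, 0, 0],
    [0, 0, 0],
    [0, 0, 0],
    [0, 0, 0],
    [0, 0, 0]
  ],
  "angular": [
    [0, 0, 1],
    [0, 0, 1],
    [0, 0, 1],
    [0, 0, 1],
    [0, 0, 1]
  ]
}}

```text
clock: 1.77
position: [0.5049, 0.0395, 0.2498]
ee_rot: [-0.0, 0.922, 0.386, -0.001]
contact_force: [-0.3, -0.0, -0.4]
width: -0.0001
```

Request:
{"method": "send_rows", "body": {
  "delta_pos": [
    [0, 0, 0],
    [0, 0, 0],
    [0, 0, 0],
    [0, 0, 0],
    [0, 0, 0]
  ],
  "angular": [
    [0, 0, 1],
    [0, 0, 1],
    [0, 0, 1],
    [0, 0, 1],
    [0, 0, 1]
  ]
}}

```text
clock: 2.18
position: [0.5049, 0.0398, 0.2498]
ee_rot: [-0.0, 0.981, 0.196, -0.0]
contact_force: [0.2, 0.9, 0.6]
width: 0.0002
```

Request:
{"method": "send_rows", "body": {
  "delta_pos": [
    [0, 0, 0],
    [0, 0, 0],
    [0, 0, 0]
  ],
  "angular": [
    [0, 0, 0.73],
    [0, 0, 0],
    [0, 0, 0]
  ]
}}

```text
clock: 2.43
position: [0.505, 0.0398, 0.25]
ee_rot: [-0.0, 0.985, 0.17, -0.0]
contact_force: [0.2, 0.5, 0.0]
width: 0.0001
```

Request:
{"method": "send_rows", "body": {
  "delta_pos": [
    [0.021, 0.0, 0],
    [0, 0.06, 0.09],
    [0, 0.042, 0.09],
    [0, 0, 0.09],
    [0, 0, 0.03]
  ],
  "angular": [
    [0, 0, 0],
    [0, 0, 0],
    [0, 0, 0],
    [0, 0, 0],
    [0, 0, 0]
  ]
}}

```text
clock: 2.85
position: [0.5241, 0.0046, 0.1268]
ee_rot: [-0.001, 0.986, 0.169, -0.004]
contact_force: [0.2, 0.4, -0.8]
width: -0.0002
```

Request:
{"method": "send_rows", "body": {
  "delta_pos": [
    [0, 0, 0],
    [0, 0, 0]
  ],
  "angular": [
    [0, 0, 0],
    [0, 0, 0]
  ]
}}

```text
clock: 3.02
position: [0.5268, 0.005, 0.1311]
ee_rot: [-0.0, 0.986, 0.169, -0.001]
contact_force: [0.5, -0.7, 0.9]
width: -0.0
```

Run:
```python
from h import *
s=manip.get_state();print(s["position"],s["contact_force"])
p=np.load("pose.npy")
for n in("wrist","side"):
    c=manip.calibration(n);im=manip.get_image(n).copy()
    cv2.imwrite(f"pics/{n}1.png",im)
    W=[s["position"]+[0,0,-.019]]
    print(n,proj(c,W),proj(c,g2w([[-.126,.055,.05],[-.126,-.055,.05],[.126,-.055,.05],[.126,.055,.05]],p)).round(0).tolist())
im=cv2.imread("pics/side1.png")[150:290,220:380]
cv2.imwrite("pics/side1c.png",cv2.resize(im,None,fx=4.2,fy=4.2,interpolation=cv2.INTER_CUBIC))
```

```text
[0.52676467 0.00500579 0.13111772] [ 0.46263856 -0.72954904  0.91635151]
wrist [[276.38167882 270.64169442]] [[356.0, 204.0], [197.0, 204.0], [219.0, 457.0], [334.0, 458.0]]
side [[266.45994438 204.41072908]] [[272.0, 203.0], [252.0, 229.0], [331.0, 267.0], [348.0, 238.0]]
```

View pics/wrist1.png

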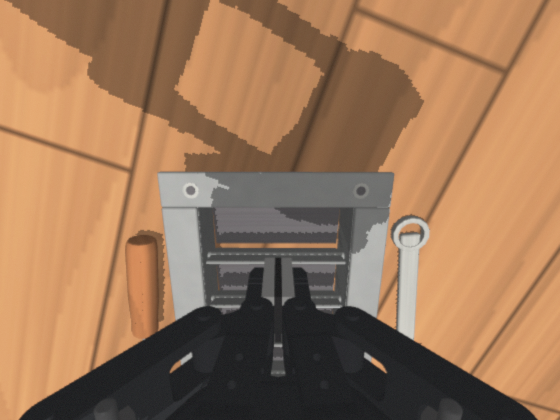

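View pics/side1c.png

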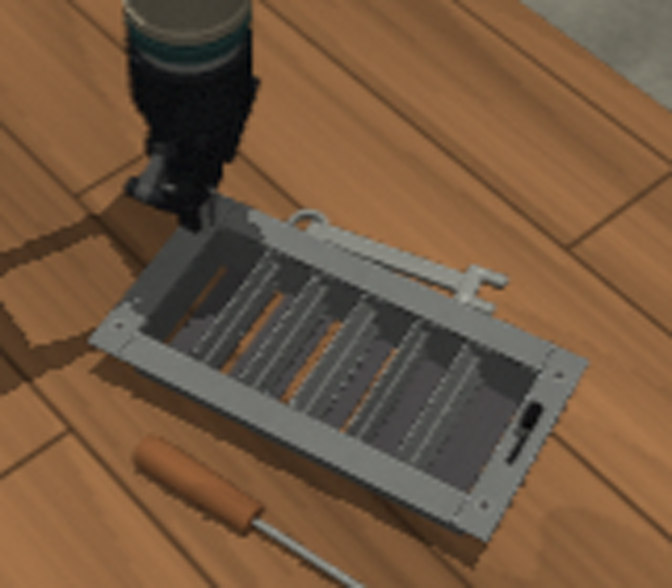

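The fingertip appears at the expected place: predicted (266,204) in the side view, and it is seen there. It is centred between the long flanges and above the gap before blade 1. I'll go down slowly.

Request:
{"method": "send_rows", "body": {
  "delta_pos": [
    [0, 0, 0.035],
    [0, 0, 0.035],
    [0, 0, 0.035],
    [0, 0, 0.025],
    [0, 0, 0.01]
  ],
  "angular": [
    [0, 0, 0],
    [0, 0, 0],
    [0, 0, 0],
    [0, 0, 0],
    [0, 0, 0]
  ]
}}

```text
clock: 3.53
position: [0.5267, 0.0051, 0.0757]
ee_rot: [0.0, 0.986, 0.169, 0.0]
contact_force: [-0.5, 0.7, 0.8]
width: 0.0003
```

Request:
{"method": "send_rows", "body": {
  "delta_pos": [
    [0, 0, 0],
    [0, 0, 0.005],
    [0, 0, 0.005],
    [0, 0, 0.005]
  ],
  "angular": [
    [0, 0, 0],
    [0, 0, 0],
    [0, 0, 0],
    [0, 0, 0]
  ]
}}

```text
clock: 3.87
position: [0.5271, 0.0049, 0.0702]
ee_rot: [0.0, 0.986, 0.169, 0.001]
contact_force: [-0.5, 0.1, -0.1]
width: 0.0007
```

Run:
```python
from h import *
s=manip.get_state();print(s["position"],s["contact_force"])
for n in("wrist","side"):
    im=manip.get_image(n).copy()
    cv2.imwrite(f"pics/{n}2.png",im)
im=cv2.imread("pics/side2.png")[150:290,220:380]
cv2.imwrite("pics/side2c.png",cv2.resize(im,None,fx=4.2,fy=4.2,interpolation=cv2.INTER_CUBIC))
```

```text
[0.52706227 0.00487441 0.07024742] [-0.49749538  0.07609387 -0.11290793]
```

View pics/wrist2.png

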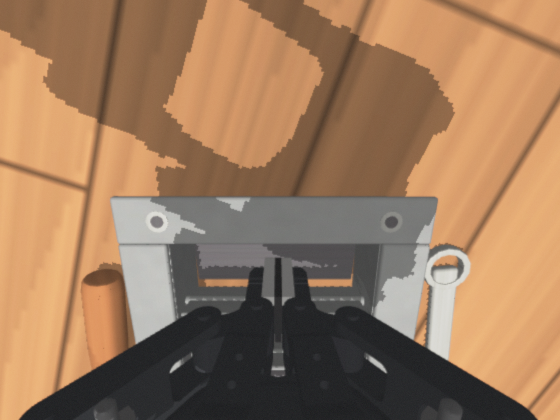

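View pics/side2c.png

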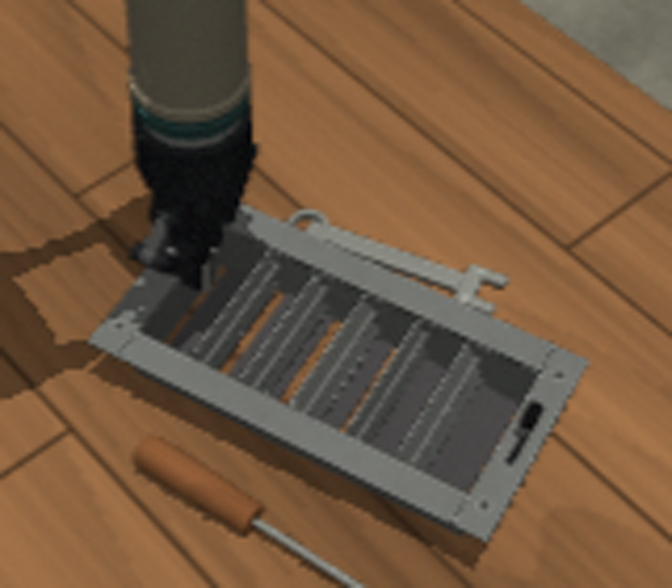

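Run:
```python
from h import *
p=np.load("pose.npy");ct=manip.calibration("top");cw=manip.calibration("wrist")
def inv(w):
    d=w[:2]-p[:2];c,s=np.cos(p[2]),np.sin(p[2]);return c*d[0]+s*d[1],-s*d[0]+c*d[1]
for a,b in[((220,320),0),((245,325),0),((315,305),0),((390,285),0),((463,265),0),((538,245),0),((164,345),0)]:
    u,v=np.array(a)/[5.9,5]+[244.6,159.6];print('top',a,[round(1000*inv(ray(ct,u,v,z))[0],1) for z in(.045,.05)])
for a in[(275,197),(275,244),(230,298),(230,294),(230,303),(276,258)]:
    print('wr',a,[round(1000*inv(ray(cw,*a,z))[0],1) for z in(.045,.05)])
im=cv2.imread("pics/wrist2.png")[190:330,160:400]
cv2.imwrite("pics/w2c.png",cv2.resize(im,None,fx=3.3,fy=3.3,interpolation=cv2.INTER_CUBIC))
```

```text
top (220, 320) [np.float64(-92.3), np.float64(-92.4)]
top (245, 325) [np.float64(-81.0), np.float64(-81.2)]
top (315, 305) [np.float64(-43.1), np.float64(-43.4)]
top (390, 285) [np.float64(-2.7), np.float64(-3.1)]
top (463, 265) [np.float64(36.8), np.float64(36.2)]
top (538, 245) [np.float64(77.4), np.float64(76.6)]
top (164, 345) [np.float64(-124.3), np.float64(-124.2)]
wr (275, 197) [np.float64(-147.7), np.float64(-149.1)]
wr (275, 244) [np.float64(-122.1), np.float64(-124.5)]
wr (230, 298) [np.float64(-89.2), np.float64(-92.7)]
wr (230, 294) [np.float64(-91.8), np.float64(-95.2)]
wr (230, 303) [np.float64(-86.0), np.float64(-89.5)]
wr (276, 258) [np.float64(-114.0), np.float64(-116.6)]
```

View pics/w2c.png

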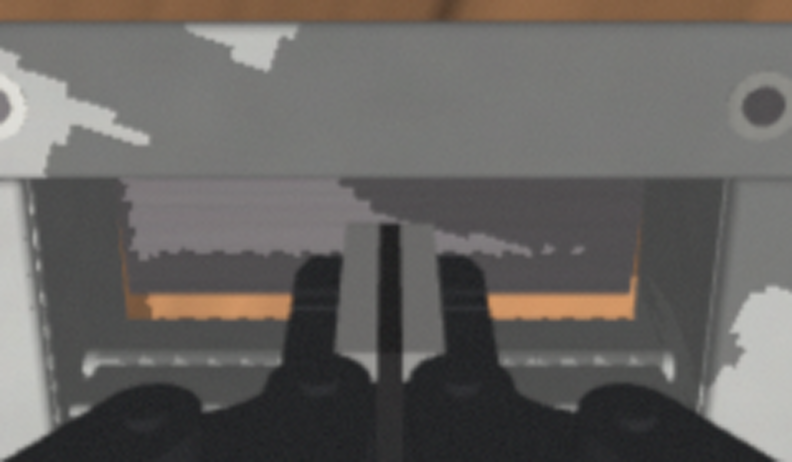

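Request:
{"method": "send_rows", "body": {
  "delta_pos": [
    [0, -0.0075, 0],
    [0, 0, 0],
    [0, 0, 0.007],
    [0, 0, 0.007],
    [0, 0, 0.008]
  ],
  "angular": [
    [0, 0, 0],
    [0, 0, 0],
    [0, 0, 0],
    [0, 0, 0],
    [0, 0, 0]
  ]
}}

```text
clock: 4.38
position: [0.5255, 0.0078, 0.0606]
ee_rot: [0.0, 0.986, 0.169, 0.0]
contact_force: [-0.5, 0.1, -0.1]
width: -0.0004
```

Request:
{"method": "send_rows", "body": {
  "delta_pos": [
    [0, 0, 0],
    [0, 0.006, 0],
    [0, 0.006, 0],
    [0, 0.006, 0],
    [0, 0.006, 0]
  ],
  "angular": [
    [0, 0, 0],
    [0, 0, 0],
    [0, 0, 0],
    [0, 0, 0],
    [0, 0, 0]
  ]
}}

```text
clock: 4.8
position: [0.5289, -0.0017, 0.0609]
ee_rot: [0.0, 0.986, 0.169, 0.0]
contact_force: [0.1, 0.4, 0.2]
width: -0.0001
```

Request:
{"method": "send_rows", "body": {
  "delta_pos": [
    [0, 0.008, 0],
    [0, 0.008, 0],
    [0, 0.008, 0],
    [0, 0.008, 0],
    [0, 0.008, 0]
  ],
  "angular": [
    [0, 0, 0],
    [0, 0, 0],
    [0, 0, 0],
    [0, 0, 0],
    [0, 0, 0]
  ]
}}

```text
clock: 5.22
position: [0.5339, -0.0165, 0.0608]
ee_rot: [-0.0, 0.986, 0.169, -0.0]
contact_force: [0.8, 0.9, -0.8]
width: -0.0
```

Request:
{"method": "send_rows", "body": {
  "delta_pos": [
    [0, 0.008, 0],
    [0, 0.008, 0],
    [0, 0.008, 0],
    [0, 0.008, 0],
    [0, 0.0, 0]
  ],
  "angular": [
    [0, 0, 0],
    [0, 0, 0],
    [0, 0, 0],
    [0, 0, 0],
    [0, 0, 0]
  ]
}}

```text
clock: 5.63
position: [0.5387, -0.0292, 0.0609]
ee_rot: [0.0, 0.986, 0.169, 0.0]
contact_force: [1.1, -1.4, -0.4]
width: -0.0
```

```bash
cat > look.py <<'E'
from h import *
import sys
k=sys.argv[1]
s=manip.get_state();p=np.load("pose.npy");d=s["position"][:2]-p[:2];print(s["position"],s["contact_force"],"row x",d@[np.cos(p[2]),np.sin(p[2])])
im=manip.get_image("side").copy()[150:290,220:380]
cv2.imwrite(f"pics/side{k}c.png",cv2.resize(im,None,fx=4.2,fy=4.2,interpolation=cv2.INTER_CUBIC))
im=manip.get_image("wrist").copy()
cv2.imwrite(f"pics/wrist{k}.png",im)
E
python3 look.py 3
```

```text
[ 0.53866635 -0.02920158  0.06089541] [ 1.08432277 -1.43110925 -0.40987159] row x -0.07344016023353724
```

View pics/side3c.png

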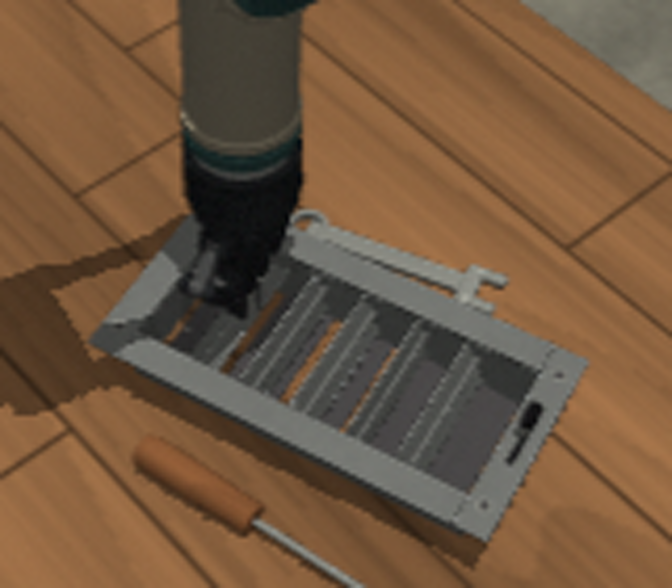

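View pics/wrist3.png

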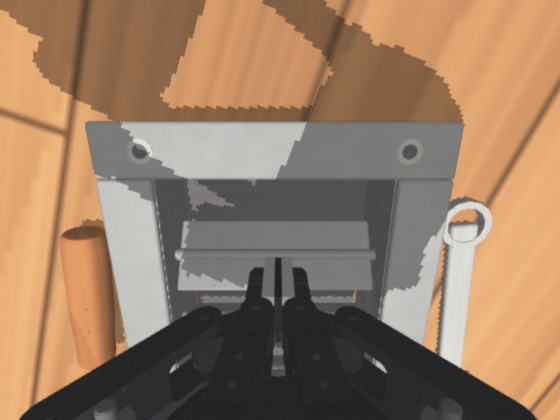

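Request:
{"method": "send_rows", "body": {
  "delta_pos": [
    [0, 0.01, 0],
    [0, 0.01, 0],
    [0, 0.01, 0],
    [0, 0.01, 0],
    [0, 0.01, 0]
  ],
  "angular": [
    [0, 0, 0],
    [0, 0, 0],
    [0, 0, 0],
    [0, 0, 0],
    [0, 0, 0]
  ]
}}

```text
clock: 6.15
position: [0.545, -0.0477, 0.0608]
ee_rot: [-0.0, 0.986, 0.169, 0.0]
contact_force: [-1.3, 1.4, 0.5]
width: -0.0001
```

Request:
{"method": "send_rows", "body": {
  "delta_pos": [
    [0, 0.01, 0],
    [0, 0.01, 0],
    [0, 0.01, 0],
    [0, 0.01, 0],
    [0, 0.01, 0]
  ],
  "angular": [
    [0, 0, 0],
    [0, 0, 0],
    [0, 0, 0],
    [0, 0, 0],
    [0, 0, 0]
  ]
}}

```text
clock: 6.57
position: [0.5516, -0.0665, 0.0608]
ee_rot: [-0.0, 0.986, 0.169, -0.0]
contact_force: [0.1, 1.3, 0.4]
width: 0.0001
```

```bash
python3 look.py 4
```

```text
[ 0.55155236 -0.06652329  0.06078121] [0.08285655 1.30794633 0.35775262] row x -0.03395741213102577
```

View pics/wrist4.png

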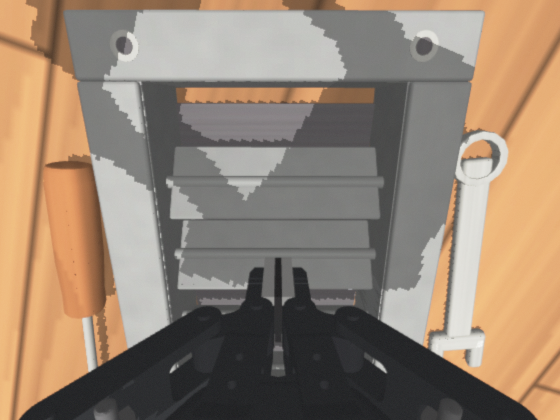

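Blades 1 (row 182) and 2 (row 254) lie at matching slants, and the force is about 1 N. I'll continue the sweep.

Request:
{"method": "send_rows", "body": {
  "delta_pos": [
    [0, 0.01, 0],
    [0, 0.01, 0],
    [0, 0.01, 0],
    [0, 0.01, 0],
    [0, 0.01, 0]
  ],
  "angular": [
    [0, 0, 0],
    [0, 0, 0],
    [0, 0, 0],
    [0, 0, 0],
    [0, 0, 0]
  ]
}}

```text
clock: 7.08
position: [0.5583, -0.0852, 0.0609]
ee_rot: [-0.0, 0.986, 0.169, -0.0]
contact_force: [-0.1, 1.2, 0.4]
width: 0.0002
```

Request:
{"method": "send_rows", "body": {
  "delta_pos": [
    [0, 0.01, 0],
    [0, 0.01, 0],
    [0, 0.01, 0],
    [0, 0.01, 0],
    [0, 0.01, 0]
  ],
  "angular": [
    [0, 0, 0],
    [0, 0, 0],
    [0, 0, 0],
    [0, 0, 0],
    [0, 0, 0]
  ]
}}

```text
clock: 7.5
position: [0.5649, -0.1042, 0.0608]
ee_rot: [-0.0, 0.986, 0.169, -0.0]
contact_force: [0.1, 1.1, 0.7]
width: 0.0004
```

Request:
{"method": "send_rows", "body": {
  "delta_pos": [
    [0, 0.01, 0],
    [0, 0.01, 0],
    [0, 0.01, 0],
    [0, 0.01, 0],
    [0, 0.01, 0]
  ],
  "angular": [
    [0, 0, 0],
    [0, 0, 0],
    [0, 0, 0],
    [0, 0, 0],
    [0, 0, 0]
  ]
}}

```text
clock: 7.92
position: [0.5717, -0.1231, 0.0609]
ee_rot: [-0.0, 0.986, 0.169, 0.0]
contact_force: [-0.4, 1.0, 0.7]
width: -0.0001
```

Request:
{"method": "send_rows", "body": {
  "delta_pos": [
    [0, 0.01, 0],
    [0, 0.01, 0],
    [0, 0.01, 0],
    [0, 0.01, 0],
    [0, 0.01, 0]
  ],
  "angular": [
    [0, 0, 0],
    [0, 0, 0],
    [0, 0, 0],
    [0, 0, 0],
    [0, 0, 0]
  ]
}}

```text
clock: 8.33
position: [0.5782, -0.1419, 0.0608]
ee_rot: [-0.0, 0.986, 0.169, -0.0]
contact_force: [-0.3, 0.2, -0.0]
width: 0.0
```

Request:
{"method": "send_rows", "body": {
  "delta_pos": [
    [0, 0.01, 0],
    [0, 0.01, 0],
    [0, 0.01, 0],
    [0, 0.01, 0],
    [0, 0.01, 0]
  ],
  "angular": [
    [0, 0, 0],
    [0, 0, 0],
    [0, 0, 0],
    [0, 0, 0],
    [0, 0, 0]
  ]
}}

```text
clock: 8.75
position: [0.5849, -0.1607, 0.0609]
ee_rot: [-0.0, 0.986, 0.169, 0.0]
contact_force: [-1.2, 1.1, 0.1]
width: 0.0002
```

Request:
{"method": "send_rows", "body": {
  "delta_pos": [
    [0, 0.01, 0],
    [0, 0.01, 0],
    [0, 0.01, 0],
    [0, 0.01, 0],
    [0, 0.01, 0]
  ],
  "angular": [
    [0, 0, 0],
    [0, 0, 0],
    [0, 0, 0],
    [0, 0, 0],
    [0, 0, 0]
  ]
}}

```text
clock: 9.17
position: [0.5915, -0.1796, 0.0607]
ee_rot: [-0.0, 0.986, 0.169, -0.0]
contact_force: [-0.3, 1.3, -0.2]
width: 0.0
```

```bash
python3 look.py 5
```

```text
[ 0.59153215 -0.1796339   0.06072549] [-0.33392211  1.26983883 -0.23543741] row x 0.08601087366539034
```

View pics/wrist5.png

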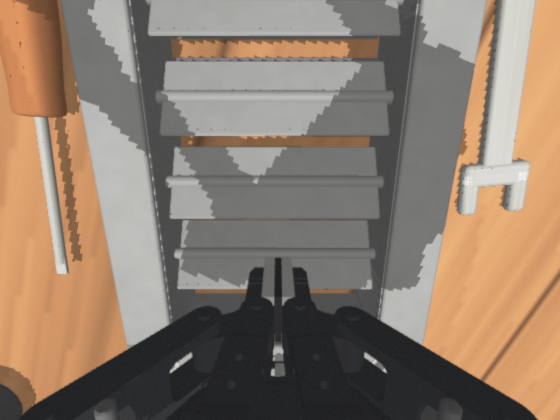

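View pics/side5c.png

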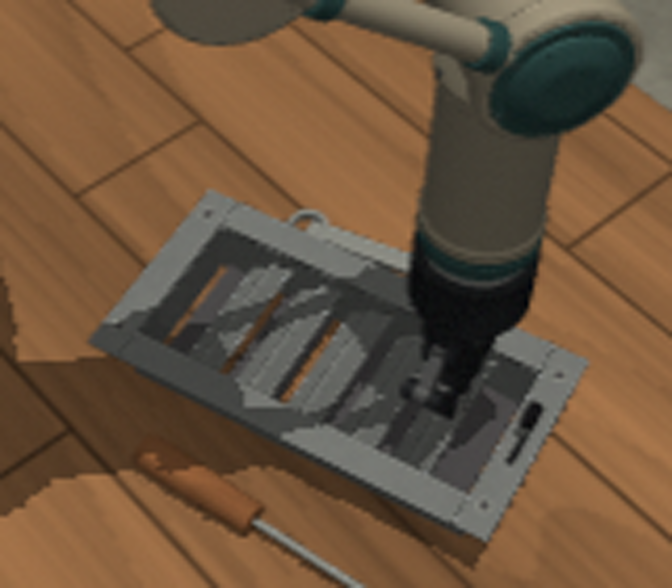

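All five blades are now over. Blade 5 sits at row 254, the same place blade 2 had at the same relative position. I'll advance a few mm, then lift straight up.

Request:
{"method": "send_rows", "body": {
  "delta_pos": [
    [0, 0.008, 0],
    [0, 0.004, 0],
    [0, 0, -0.01],
    [0, 0, -0.02],
    [0, 0, -0.04]
  ],
  "angular": [
    [0, 0, 0],
    [0, 0, 0],
    [0, 0, 0],
    [0, 0, 0],
    [0, 0, 0]
  ]
}}

```text
clock: 9.68
position: [0.592, -0.1834, 0.088]
ee_rot: [-0.001, 0.986, 0.169, -0.001]
contact_force: [-0.3, 1.1, -0.2]
width: 0.0001
```

Request:
{"method": "send_rows", "body": {
  "delta_pos": [
    [0, 0, -0.07],
    [0, 0, -0.09],
    [0, 0, -0.09],
    [0, 0, -0.09],
    [0, 0, -0.09]
  ],
  "angular": [
    [0, 0, 0],
    [0, 0, 0],
    [0, 0, 0],
    [0, 0, 0],
    [0, 0, 0]
  ]
}}

```text
clock: 10.1
position: [0.5928, -0.1836, 0.2636]
ee_rot: [0.0, 0.986, 0.169, 0.001]
contact_force: [0.5, -0.2, -0.3]
width: 0.0003
```

Request:
{"method": "send_rows", "body": {
  "delta_pos": [
    [0, -0.09, 0],
    [0, -0.09, 0],
    [0, -0.09, 0],
    [0, -0.09, 0],
    [0, -0.09, 0]
  ],
  "angular": [
    [0, 0, 0],
    [0, 0, 0],
    [0, 0, 0],
    [0, 0, 0],
    [0, 0, 0]
  ]
}}

```text
clock: 10.52
position: [0.5322, -0.0127, 0.2619]
ee_rot: [0.0, 0.986, 0.169, 0.001]
contact_force: [1.0, -0.1, -0.2]
width: -0.0
```

Request:
{"method": "send_rows", "body": {
  "delta_pos": [
    [0, -0.09, 0],
    [0, -0.09, 0],
    [0, -0.09, 0],
    [0, -0.05, 0],
    [0, 0, 0]
  ],
  "angular": [
    [0, 0, 0],
    [0, 0, 0],
    [0, 0, 0],
    [0, 0, 0],
    [0, 0, 0]
  ]
}}

```text
clock: 10.93
position: [0.4885, 0.1102, 0.262]
ee_rot: [-0.001, 0.985, 0.171, 0.0]
contact_force: [-0.9, -0.4, 0.0]
width: -0.0002
```

```bash
python3 look.py 6
python3 - <<'E'
from h import *
im=manip.get_image("top").copy();cv2.imwrite("pics/top6.png",im)
cv2.imwrite("pics/top6c.png",cv2.resize(im[160:275,245:380],None,fx=5.9,fy=5,interpolation=cv2.INTER_CUBIC))
d=cv2.absdiff(im,cv2.imread("pics/top0.png"))
cv2.imwrite("pics/diff6.png",d)
E
```

```text
[0.48847187 0.11021961 0.26197084] [-0.8750611  -0.4241515   0.03265547] row x -0.2216186991128498
```

View pics/top6c.png

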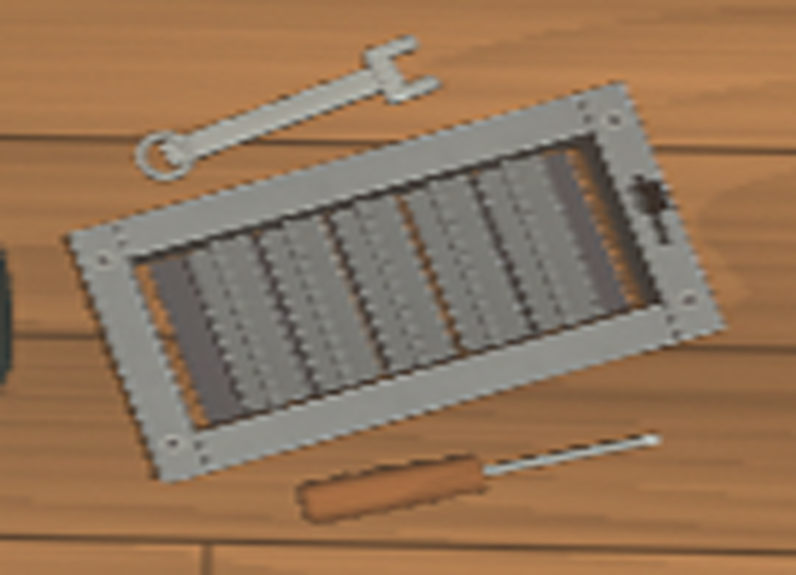

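View pics/side6c.png

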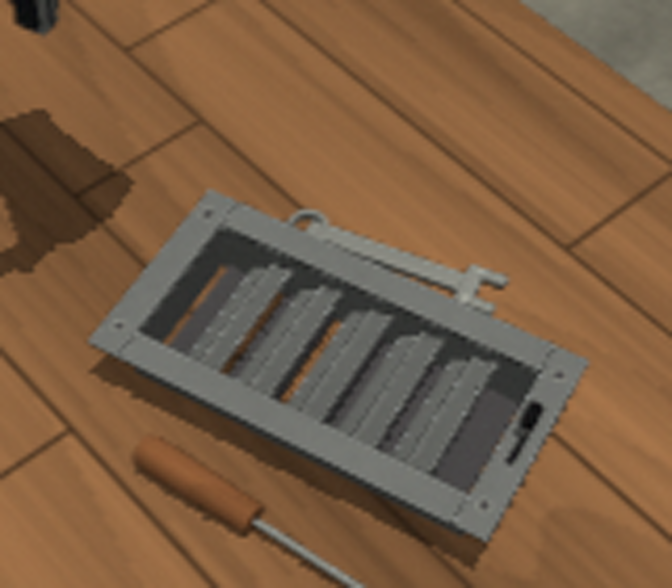

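View pics/diff6.png

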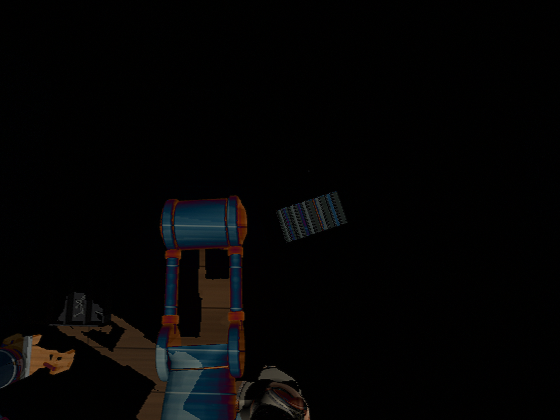

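All five blades show the same slant, and the image difference shows nothing else has moved. I'm handing the job in.

```bash
python3 -c "
from rig import manip
print(manip.sign_off())"
```

```text
the job is handed in; nothing more can be done
None
```

The job is done and handed in at about 11 s of the 45 s allowed. I made one straight sweep from the plain end towards the lever end, with the fingers shut and the fingertips about 8 mm below the face. Then I lifted straight up and moved the hand clear.

- **Blades:** the last top and side pictures show all five tipped well over towards the lever end, at matching slants. I judged these by eye. The fingertip height implies about 0.95 rad; I did not measure each blade's angle separately.
- **Grille and bystanders:** the before-and-after top-picture difference shows change only at the blades and where the robot and its shadow fall. The grille, wrench, screwdriver, jar and can show no change.
- **Force:** no reading went above about 2 N. They were taken at the end of each move call, so a short peak in between would not show.
- **Disagreements:** before touching anything, the two fixed cameras and the wrist camera placed the grille 2–3 mm apart, so I moved the entry point back 3 mm. No check failed.

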